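# Load a candle into a ratchet-lift candle stand

## Robot

A 6-joint arm with a two-finger parallel gripper is mounted at the origin on the work surface; the furniture and walls round the work are solid. World frame = base frame: x ahead of the robot, y to its left, z up, the work surface at z = 0. Lengths are in m, angles in rad, forces in N, time in s.
With the tool pointing down it reaches from about 0.35 to 0.95 m from the base axis. Payload 17.4 kg.
Tool frame: the origin (TCP) lies between the finger pads; the fingertips stand ctrl.tip_extent ahead of it and the grasp point (between the pads) lies 5 mm behind it (ctrl.tip_extent is the distance from the TCP to the fingertips, in m); z points along the fingers, y is the line along which they close (so a half turn about z gives the same grasp; the last joint's range is limited). The gripper opens to 93 mm and grips with 3 to 60 N. Pads are 15 mm wide; open, the fingers measure 128 mm over their backs; the gripper's body (75 mm by 188 mm) begins 65 mm behind the grasp point.
Start: joints at [1.125, 0.116, 1.442, -0, 1.584, -0.038], TCP at [0.268, 0.62, 0.233] pointing down, gripper open.
Joint ranges: [-2.83, 2.83], [-0.83, 2.19], [0.07, 2.5], [-1.14, 4.28], [0.01, 3], [-2.97, 2.97]. Speed limits (rad/s): [1.89, 1.89, 2.22, 3.14, 3.14, 3.14].

## Interface

Orientations are given as a unit quaternion [x, y, z, w].
In Python, from cell import ctrl, grab_frame gives the robot as it stands.
- The arm moves only by the tool move_arm, never from a script. Its argument "rows" is a list of rows, each a list of 2 entries, a list of its own where there are three numbers: the shift along the world's x, y, z in mm, then the turn, a rotation vector about the world's x, y, z in degrees. A call has 1 to 8 rows; each row is the pose to reach, as a shift and turn from the pose commanded when the call began; what a row does not reach only later rows make up. A row lasts 1/10 s, in which the tool goes at most 50 mm and 8.59 degrees, less where a joint would pass 70% of its speed; a pose out of reach is approached as far as the arm can. A call with a gripper value outside its range is refused whole. "hand" is the opening, from 0 (shut) to 1 (fully open), set as the call begins (left out, the last holds). The fingers move at their own pace and stop on an object; the grip force is fixed at half the most. Time passes only in rows, so rows that repeat a pose let the fingers close. It gives the time, the measured TCP pose, the force, the opening and the grip force at its end, in the units of the state.
- ctrl.sense(): the state, without advancing time (a new reading comes with each control period).
- grab_frame(name): name is "side" or "top" or "wrist"; returns a dict with "image" (400x640x3 uint8, red, green, blue), "range_z" (400x640 float32, m along the optical axis (not along the pixel's ray), 0 where there is no reading), "fx", "fy", "cx", "cy" (pixels), "k1" (the pictures are not rectified: a ray, as slopes to the right and down, at radius r is drawn at 1 + k1 r^2 times it, then the intrinsics apply), "xyz" and "attitude" of the camera in the world. Camera axes: x right, y up, looking along -z (the intrinsics and any distortion apply to the point x, -y, -z); pixel columns grow to the right and rows downward; lengths in m; the calibration is good to about 2 mm. A picture is of the moment at which its call begins.
- ctrl.sign_off(): hands the job in; it is judged then, once.
The state is a dict: "t": time; "joints": joint angles; "joint_vel": joint speeds; "joint_torque": joint torques, N m; "ee_pos": TCP position; "tool_rot": TCP orientation; "ft_force": force on the tool from outside, world axes, zero at the start; "moment": the same for the moment, N m; "finger_gap": opening from 0.0 (shut) to 1.0 (fully open); "grip_force": force on a finger pad.
Only numpy, scipy, OpenCV 4.12 (cv2) and the standard library are available. Lean on these libraries where they do the work, as an engineer would, in place of code of your own. Each camera call takes 0.05 s, during which the arm holds its last target. There are 200 camera calls.

## Task

Load the candle into the ratchet candle stand: first pull the rail up by its wooden bar, tooth by tooth, until it bears gently against its top stop, and let go so the pawl holds it. Then stand the candle upright on the middle of the raised plate, and press the pawl's red pad down gently, keeping it down until the candle has sunk all the way into the sleeve; leave the things around it where they are.

Things in the scene. Friction and masses are not known exactly. Their poses are not given: they have to be found in the camera images.
- stand: Fixed candle stand: dark wood base 116 x 260 x 10 mm; square dark steel sleeve, inside 76 mm, outside 82 mm, rim 95 mm above the counter. Origin on the counter under the sleeve's middle, z up; may be turned about z. Toward its +y follow the upright toothed rail (95 mm from the middle; a guide post 132 mm tall on its +x side) and the brass pawl with its red pad (181 mm).
- rail (a joint): Rail height in m, 0 fully down. The pawl holds it at 0.010, 0.022 ... 0.070 (12 mm teeth). It meets top_stop somewhere from 0.072 to 0.078. Raising takes 3 to 12 N, rising over each tooth and letting go with a click; at the stop the force climbs abruptly: feel for it. With the pawl off the rail sinks by itself, oil-damped, about 0.035 m/s empty, 0.05 to 0.09 m/s with the candle.
- bar_mid (a point): Middle of the rail's wooden bar: a horizontal round bar 14 mm thick, 60 mm long along the stand's x between two 19 mm brass end caps, on top of the rail, 152 mm above the counter when the rail is at 0. Pinch it from above across the stand's y. Moves with the rail.
- pawl (a joint): Angle of the sprung brass pawl in rad: 0 engaged with its tip under a tooth, grows as the red pad is pressed down, clear of the teeth from about 0.12, hard stop at 0.22. It springs back by itself.
- pawl_pad (a point): Middle of the top face of the pawl's red pad, 26 mm (stand's x) by 24 mm, 59 mm above the counter when engaged. Press it straight down with the closed fingertips: it gives about 15 mm against 3 to 7 N of spring, then stops hard; the pawl must not take more than 20 N.
- candle: Dark red round candle, 56 mm across, 114 mm tall, 0.25 kg, loose, standing on the counter. The origin is the middle of its underside; z up.
- match_box: Bystander: small red matchbox, 35 x 53 x 14 mm, loose. Origin under its middle.
- foil_cutter: Bystander: black foil cutter, 44 x 50 x 14 mm, loose. Origin under its middle.
- mushroom_cork: Bystander: used mushroom cork, 33 mm across, 48 mm tall, loose, upright. Origin under its middle.
- plate_top (a point): Round brass plate 66 mm across in the sleeve, on an arm of the rail through a slot in the sleeve's +y side. The point is the middle of its top face, 30 mm above the counter with the rail at 0, 100 mm (5 mm above the sleeve's rim) on the last tooth. z up.
- top_stop: Top stop: brass guide 26 x 30 x 12 mm round the rail on the guide post, on a very stiff buffer (20 N per mm). Origin in its middle, 126 mm above the counter. A dark shoulder block clamped on the rail, set a few mm higher or lower each time, meets its underside: find it by feel, as no measured pose shows it. 3 to 12 N is a good touch, more than 20 N on it is too much.
There are look-alikes about, which are no part of the job. There is more than one size of the candle; the one meant has the size given above.

How it is judged:
By the outcome, as a careful person would: the job done as asked, in the order asked, and still so for the second after the job is handed in, with the robot touching nothing.
It also fails if it takes over 72 s, if anything falls off the work surface, if the arm or the gripper's body presses on something with over 40 N, if the wrist force passes 120 N, or if a joint passes its speed limit or range.

## Working session

There is one attempt and no reset: what is moved stays moved. The work goes in short steps, Python scripts to look and compute and a tool call to move; the robot and the scene stay as the last step left them, time stands still between calls to the robot, and variables do not carry over. Pictures are saved under pics/ and viewed, at most 10 in all, crops included, and the job is handed in when it is done.

Besides the shell and the picture viewer there is one more tool, called as a command line: name --argument value ..., lists and objects as JSON in quotes. move_arm: Moves the arm, as the interface text tells. Its arguments: {"type":"object","properties":{"rows":{"type":"array"},"hand":{"type":"number"}},"required":["rows"]}

```bash
mkdir -p pics; ls
cat > h.py <<'E'
import numpy as np, cv2
from cell import ctrl, grab_frame
from scipy.spatial.transform import Rotation as R
def cloud(f):
    h,w=f["range_z"].shape
    u,v=np.meshgrid(np.arange(w),np.arange(h))
    K=np.array([[f["fx"],0,f["cx"]],[0,f["fy"],f["cy"]],[0,0,1.]])
    p=cv2.undistortPoints(np.stack([u,v],-1).reshape(-1,1,2).astype(float),K,np.array([f["k1"],0,0,0.])).reshape(h,w,2)
    z=f["range_z"]
    c=np.stack([p[...,0]*z,-p[...,1]*z,-z],-1)
    a=np.array(f["attitude"])
    M=R.from_quat(a).as_matrix() if a.size==4 else a.reshape(3,3)
    P=c@M.T+np.array(f["xyz"]); P[z==0]=np.nan
    return P
def save(f,n,crop=None,s=1):
    im=f["image"][...,::-1]
    if crop: x0,y0,x1,y1=crop; im=im[y0:y1,x0:x1]
    cv2.imwrite("pics/"+n,cv2.resize(im,None,fx=s,fy=s,interpolation=cv2.INTER_CUBIC))
E
python3 - <<'E'
from h import *
for n in("side","top"):
    f=grab_frame(n); save(f,n+"0.png"); np.savez(n+"0.npz",P=cloud(f),im=f["image"])
    print(n,f["xyz"],f["attitude"],f["fx"],f["k1"])
s=ctrl.sense(); print(s, ctrl.tip_extent)
E
```

```text
pics
side [0.41693283 0.76015778 0.5443934 ] [-0.01229919  0.53575443  0.84394519 -0.02392563] 485.5593202021521 -0.035607066267963755
top [ 0.34321815 -0.14370461  0.99783624] [ 0.0282443  -0.04086465 -0.70486926  0.7075957 ] 424.65043104750816 -0.002203504274932906
{'t': 0.1, 'joints': array([ 1.12522356e+00,  1.16408302e-01,  1.44219206e+00,  5.16681469e-06,
        1.58399121e+00, -3.78156183e-02]), 'joint_vel': array([-0.00040667, -0.00067349, -0.00155702, -0.00082077,  0.00159059,
       -0.00016554]), 'joint_torque': array([ 1.96514746e-03, -7.22888875e+01, -6.23864937e+01,  7.81050185e-02,
        2.28037848e-02, -2.86978820e-05]), 'ee_pos': array([0.26761652, 0.61950024, 0.23200301]), 'tool_rot': array([ 2.02469032e-01,  9.79288538e-01, -4.84324587e-04, -1.22052887e-04]), 'ft_force': array([-0.38956742,  0.98683949, -0.43512178]), 'moment': array([-0.0011593 , -0.00094914, -0.06998707]), 'grip_force': 0.0, 'finger_gap': 0.9983012461192935} 0.014
```

View pics/side0.png

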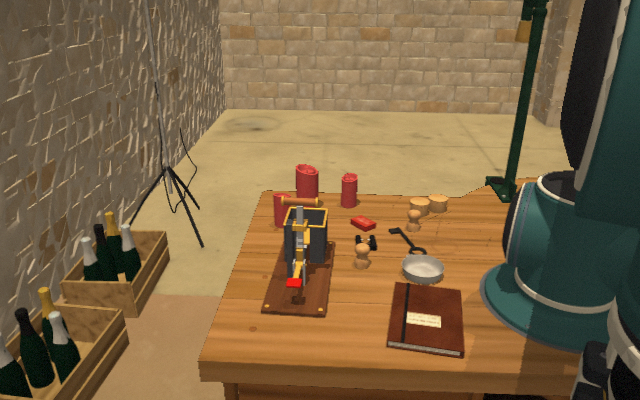

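View pics/top0.png

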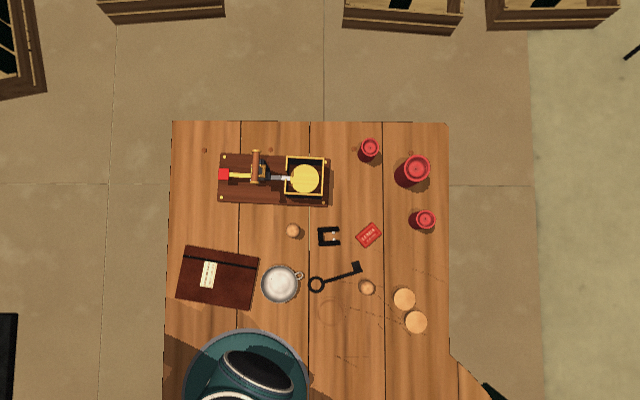

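Top view: stand with pad (223,174), bar (258,167) and plate (305,179). Three red candles at (369,150), (415,170, big) and (425,219). Bystanders are the cutter (329,236), box (369,235) and cork (293,231). Next I'll measure them.

Run:
```python
from h import *
d=np.load("top0.npz");P,im=d["P"],d["im"]
hsv=cv2.cvtColor(im,cv2.COLOR_RGB2HSV)
def rep(n,m,zmin=None):
    m=m&np.isfinite(P[...,2])
    q=P[m]; print(n,len(q),"med",np.median(q,0).round(4),"lo",np.percentile(q,2,axis=0).round(4),"hi",np.percentile(q,98,axis=0).round(4))
def box(x0,y0,x1,y1):
    b=np.zeros(im.shape[:2],bool);b[y0:y1,x0:x1]=1;return b
red=((hsv[...,0]<8)|(hsv[...,0]>172))&(hsv[...,1]>140)&(hsv[...,2]>60)
for n,b in dict(cA=(352,130,388,168),cB=(388,148,436,195),cC=(403,203,442,236)).items():
    m=red&box(*b); top=np.nanpercentile(P[m][:,2],90)
    t=m&(abs(P[...,2]-top)<.006); rep(n+" top%.4f"%top,t)
    (x,y),r=cv2.minEnclosingCircle(np.argwhere(t)[:,::-1].astype(np.float32)); print("  circ",x,y,r,P[int(round(y)),int(round(x))])
    rep(n+" all",m)
rep("pad",red&box(212,160,232,188))
yel=(hsv[...,0]>18)&(hsv[...,0]<35)&(hsv[...,1]>110)&(hsv[...,2]>120)
rep("plate",yel&box(288,160,322,196)&(P[...,2]<.06))
b=box(240,140,275,190)&(P[...,2]>.14); rep("bar",b)
q=P[b]; c=q[:,:2]-q[:,:2].mean(0); print("bar dir",np.linalg.svd(c)[2][0] if 0 else np.linalg.svd(c,full_matrices=False)[2][0], (q[:,:2].max(0)+q[:,:2].min(0))/2)
# rim
s=box(275,145,335,205)&(abs(P[...,2]-.095)<.006)
q=P[s].astype(np.float32); r=cv2.minAreaRect(q[:,:2]*1000); print("rim",r)
d2=box(210,140,340,215)&(abs(P[...,2]-.010)<.004)&(im.sum(-1)<230)
q=P[d2].astype(np.float32);print("base",cv2.minAreaRect(q[:,:2]*1000))
rep("counter",box(250,330-120,280,225))
for n,b in dict(cork=(283,220,303,241),cut=(315,223,343,249),mb=(352,218,386,251)).items():
    rep(n,box(*b)&(P[...,2]>.006))
```

```text
cA top0.0787 145 med [ 0.5537 -0.2716  0.0764] lo [ 0.5322 -0.294   0.0729] hi [ 0.5689 -0.2557  0.0832]
  circ 369.70941162109375 146.93978881835938 9.231523513793945 [ 0.55073697 -0.27663852  0.07211997]
cA all 388 med [ 0.5455 -0.2734  0.0702] lo [ 0.5307 -0.2943 -0.0011] hi [ 0.5692 -0.2553  0.0821]
cB top0.1085 214 med [ 0.5099 -0.3752  0.1068] lo [ 0.4777 -0.397   0.1027] hi [ 0.525  -0.3441  0.1138]
  circ 416.3214416503906 167.39285278320312 13.41811466217041 [ 0.50220799 -0.37246662  0.0957209 ]
cB all 841 med [ 0.4946 -0.3652  0.0969] lo [ 0.4714 -0.3958  0.    ] hi [ 0.5247 -0.3428  0.1129]
cC top0.0791 148 med [ 0.3888 -0.4     0.0768] lo [ 0.3733 -0.4148  0.0732] hi [ 0.4107 -0.376   0.0839]
  circ 425.5526428222656 218.2894744873047 9.828619956970215 [ 0.39361189 -0.39959168  0.06716733]
cC all 424 med [ 0.3907 -0.39    0.0707] lo [ 0.3733 -0.4172  0.0012] hi [ 0.4086 -0.3749  0.0836]
pad 138 med [0.4906 0.0509 0.0572] lo [0.4795 0.0389 0.006 ] hi [0.5124 0.0709 0.0606]
plate 636 med [ 0.4832 -0.1322  0.0508] lo [ 0.4543 -0.1594  0.0467] hi [ 0.5132 -0.1025  0.0542]
bar 264 med [ 0.4863 -0.0367  0.1782] lo [ 0.4556 -0.0433  0.1489] hi [ 0.5186 -0.0288  0.1824]
bar dir [-0.9988675   0.04757855] [ 0.48745022 -0.03627636]
rim ((484.0548095703125, -130.56515502929688), (83.90235137939453, 84.28131103515625), 87.40067291259766)
base ((486.36419677734375, -57.8282470703125), (259.57666015625, 114.248291015625), 87.29931640625)
counter 449 med [ 0.3982 -0.0379 -0.0014] lo [ 0.3817 -0.0712 -0.0048] hi [ 0.4147 -0.0035  0.0026]
cork 160 med [ 0.3668 -0.105   0.045 ] lo [ 0.3535 -0.1193  0.0096] hi [ 0.3804 -0.0903  0.0491]
cut 268 med [ 0.354  -0.1835  0.0127] lo [ 0.3333 -0.2091  0.0084] hi [ 0.3772 -0.1627  0.0164]
mb 348 med [ 0.3589 -0.2786  0.0135] lo [ 0.3336 -0.3041  0.0101] hi [ 0.3822 -0.2532  0.0169]
```

Run:
```python
from h import *
im=cv2.imread("pics/top0.png")[110:250,210:450]
cv2.imwrite("pics/top0c.png",cv2.resize(im,None,fx=3.3,fy=3.3,interpolation=cv2.INTER_CUBIC))
```

```text
(no output)
```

View pics/top0c.png

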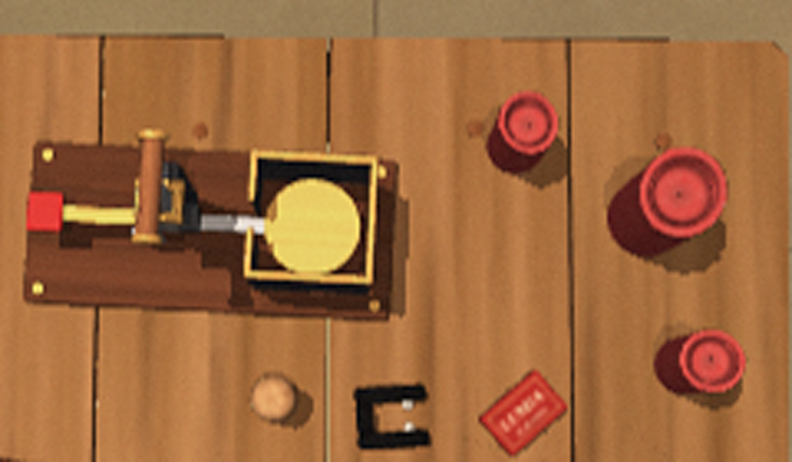

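Of the three red candles, A (369,150) and C (425,219) are about 40 mm wide and 82 mm tall. B (415,170) is about 56 x 114 mm, so B is the one meant, and the crop shows it clearly larger. The stand's sleeve is at (0.484,-0.131) with yaw about -2.6°. The bar is at (0.4875,-0.036, 0.174), so the rail is at 0.022. I'll move over the bar.

move_arm --rows '[[[16,-48,0],[0,0,6]],[[33,-96,0],[0,0,14]],[[48,-143,0],[0,0,20.8]],[[64,-190,0],[0,0,20.8]],[[80,-237,0],[0,0,20.8]],[[96,-284,0],[0,0,20.8]],[[112,-331,0],[0,0,20.8]],[[128,-378,0],[0,0,20.8]]]' --hand 0.6

```text
t: 0.9
ee_pos: [0.3957, 0.2398, 0.2325]
tool_rot: [0.022, 1.0, 0.0, 0.0]
ft_force: [1.3, -0.6, 0.3]
finger_gap: 0.6
grip_force: 0.0
```

move_arm --rows '[[[16,-47,0],[0,0,0]],[[32,-94,0],[0,0,0]],[[48,-141,0],[0,0,0]],[[64,-188,0],[0,0,0]],[[80,-235,0],[0,0,0]],[[92,-278,0],[0,0,0]],[[92,-278,0],[0,0,0]],[[92,-278,0],[0,0,0]]]'

```text
t: 1.7
ee_pos: [0.4876, -0.037, 0.2322]
tool_rot: [0.023, 1.0, 0.0, -0.0]
ft_force: [-1.5, 0.9, -0.2]
finger_gap: 0.604
grip_force: 0.0
```

Run:
```python
from h import *
f=grab_frame("wrist"); save(f,"w1.png")
P=cloud(f); m=P[...,2]>.165; m&=P[...,2]<.19
q=P[m];print(len(q),q.min(0) if len(q) else 0,q.max(0) if len(q) else 0, np.median(q,0))
r=cv2.minAreaRect(q[:,:2].astype(np.float32)*1000);print(r)
s=ctrl.sense();print(s["t"],s["ee_pos"],R.from_quat(s["tool_rot"]).as_matrix()[:,1],s["ft_force"],s["joints"])
```

```text
2270 [ 0.45476001 -0.04379018  0.16741632] [ 0.52156343 -0.02260393  0.18537811] [ 0.48549997 -0.03341434  0.17996462]
((488.2486572265625, -33.459449768066406), (18.444307327270508, 66.70619201660156), 87.05323791503906)
1.75 [ 0.48749961 -0.03616803  0.23236466] [4.54206180e-02 9.98967911e-01 2.82170112e-04] [ 0.4869073  0.6559487 -0.2828502] [-1.26380389e-01 -2.97425675e-01  1.82800590e+00  2.32330957e-04
  1.61164062e+00 -1.65173114e+00]
```

View pics/w1.png

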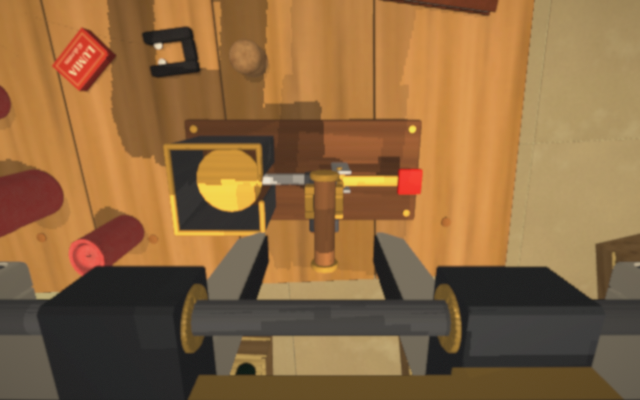

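The wrist view shows the bar at (324,220), centred between the fingers, with the pad at (410,181) and the plate at (230,181). I'll go down and pinch the bar.

move_arm --rows '[[[0,1,-25],[0,0,0]],[[0,1,-50],[0,0,0]],[[0,1,-63],[0,0,0]],[[0,1,-63],[0,0,0]],[[0,1,-63],[0,0,0]]]'

```text
t: 2.25
ee_pos: [0.4879, -0.0348, 0.1706]
tool_rot: [0.022, 1.0, -0.0, 0.0]
ft_force: [-0.3, 0.3, -0.2]
finger_gap: 0.603
grip_force: 0.0
```

move_arm --rows '[[[0,0,0],[0,0,0]],[[0,0,0],[0,0,0]],[[0,0,0],[0,0,0]],[[0,0,0],[0,0,0]],[[0,0,0],[0,0,0]],[[0,0,0],[0,0,0]]]' --hand 0.0

```text
t: 2.85
ee_pos: [0.4878, -0.0348, 0.1697]
tool_rot: [0.022, 1.0, 0.001, 0.0]
ft_force: [0.0, 7.2, 0.5]
finger_gap: 0.146
grip_force: 30.0
```

move_arm --rows '[[[0,0.5,2],[0,0,0]],[[0,0.5,4],[0,0,0]],[[0,0.5,6],[0,0,0]],[[0,0.5,8],[0,0,0]],[[0,0.5,10],[0,0,0]],[[0,0.5,12],[0,0,0]],[[0,0.5,14],[0,0,0]],[[0,0.5,14],[0,0,0]]]'

```text
t: 3.65
ee_pos: [0.4877, -0.0347, 0.1833]
tool_rot: [0.022, 1.0, 0.0, -0.0]
ft_force: [3.0, 2.5, -6.3]
finger_gap: 0.145
grip_force: 30.0
```

move_arm --rows '[[[0,0,3],[0,0,0]],[[0,0,6],[0,0,0]],[[0,0,9],[0,0,0]],[[0,0,12],[0,0,0]],[[0,0,15],[0,0,0]],[[0,0,18],[0,0,0]],[[0,0,21],[0,0,0]],[[0,0,24],[0,0,0]]]'

```text
t: 4.45
ee_pos: [0.4877, -0.0347, 0.2071]
tool_rot: [0.022, 1.0, 0.0, -0.0]
ft_force: [5.9, 3.2, -15.0]
finger_gap: 0.145
grip_force: 30.0
```

move_arm --rows '[[[0,0,1],[0,0,0]],[[0,0,2],[0,0,0]],[[0,0,3],[0,0,0]],[[0,0,4],[0,0,0]],[[0,0,5],[0,0,0]],[[0,0,6],[0,0,0]],[[0,0,7],[0,0,0]],[[0,0,8],[0,0,0]]]'

```text
t: 5.25
ee_pos: [0.4876, -0.0347, 0.2143]
tool_rot: [0.022, 1.0, 0.0, -0.001]
ft_force: [7.3, 3.4, -14.0]
finger_gap: 0.145
grip_force: 30.0
```

Run:
```python
from h import *
f=grab_frame("top");P=cloud(f);hsv=cv2.cvtColor(f["image"],cv2.COLOR_RGB2HSV)
m=(hsv[...,0]>18)&(hsv[...,0]<35)&(hsv[...,1]>110)&(hsv[...,2]>120)
b=np.zeros_like(m);b[160:196,280:322]=1
q=P[m&b];q=q[np.hypot(q[:,0]-.484,q[:,1]+.131)<.03];print(np.median(q,0),len(q))
s=ctrl.sense();print(s["ee_pos"],s["ft_force"])
```

```text
[ 0.49889009 -0.13926763  0.09539432] 158
[ 0.48769301 -0.03465983  0.21478803] [ 4.71855092  3.44867431 -9.17275896]
```

move_arm --rows '[[[0,0,0.7],[0,0,0]],[[0,0,1.4],[0,0,0]],[[0,0,2],[0,0,0]],[[0,0,2],[0,0,0]]]'

```text
t: 5.7
ee_pos: [0.4877, -0.0347, 0.2179]
tool_rot: [0.022, 1.0, 0.0, 0.0]
ft_force: [1.7, 4.2, -3.5]
finger_gap: 0.147
grip_force: 30.0
```

move_arm --rows '[[[0,0,0.5],[0,0,0]],[[0,0,1],[0,0,0]],[[0,0,1.5],[0,0,0]],[[0,0,1.5],[0,0,0]]]'

```text
t: 6.1
ee_pos: [0.4877, -0.0347, 0.2192]
tool_rot: [0.022, 1.0, 0.0, 0.0]
ft_force: [1.7, 4.6, -3.4]
finger_gap: 0.143
grip_force: 30.0
```

The force fell, so it clicked onto the last tooth. I'll feel for the stop in 0.3–0.5 mm steps.

move_arm --rows '[[[0,0,0.4],[0,0,0]],[[0,0,0.8],[0,0,0]],[[0,0,0.8],[0,0,0]]]'

```text
t: 6.4
ee_pos: [0.4877, -0.0347, 0.22]
tool_rot: [0.022, 1.0, 0.0, 0.0]
ft_force: [1.9, 4.7, -3.7]
finger_gap: 0.148
grip_force: 30.0
```

move_arm --rows '[[[0,0,0.4],[0,0,0]],[[0,0,0.4],[0,0,0]]]'

```text
t: 6.6
ee_pos: [0.4877, -0.0347, 0.2204]
tool_rot: [0.022, 1.0, 0.0, 0.0]
ft_force: [2.9, 4.5, -3.6]
finger_gap: 0.145
grip_force: 30.0
```

move_arm --rows '[[[0,0,0.4],[0,0,0]],[[0,0,0.4],[0,0,0]]]'

```text
t: 6.8
ee_pos: [0.4877, -0.0347, 0.2208]
tool_rot: [0.022, 1.0, 0.0, 0.0]
ft_force: [2.4, 5.6, -3.3]
finger_gap: 0.149
grip_force: 30.0
```

move_arm --rows '[[[0,0,0.4],[0,0,0]],[[0,0,0.4],[0,0,0]]]'

```text
t: 7.0
ee_pos: [0.4877, -0.0347, 0.2212]
tool_rot: [0.022, 1.0, 0.0, 0.0]
ft_force: [2.1, 4.4, -4.1]
finger_gap: 0.148
grip_force: 30.0
```

move_arm --rows '[[[0,0,0.4],[0,0,0]],[[0,0,0.4],[0,0,0]]]'

```text
t: 7.2
ee_pos: [0.4877, -0.0347, 0.2216]
tool_rot: [0.022, 1.0, 0.0, 0.0]
ft_force: [1.3, 5.1, -4.4]
finger_gap: 0.145
grip_force: 30.0
```

move_arm --rows '[[[0,0,0.3],[0,0,0]],[[0,0,0.3],[0,0,0]]]'

```text
t: 7.4
ee_pos: [0.4877, -0.0347, 0.2219]
tool_rot: [0.022, 1.0, 0.0, 0.0]
ft_force: [3.0, 5.1, -3.6]
finger_gap: 0.149
grip_force: 30.0
```

move_arm --rows '[[[0,0,0.4],[0,0,0]],[[0,0,0.4],[0,0,0]]]'

```text
t: 7.6
ee_pos: [0.4877, -0.0347, 0.2223]
tool_rot: [0.022, 1.0, 0.0, 0.0]
ft_force: [3.0, 4.9, -3.9]
finger_gap: 0.149
grip_force: 30.0
```

move_arm --rows '[[[0,0,0.3],[0,0,0]],[[0,0,0.3],[0,0,0]]]'

```text
t: 7.8
ee_pos: [0.4877, -0.0347, 0.2226]
tool_rot: [0.022, 1.0, 0.0, 0.0]
ft_force: [2.2, 4.7, -2.9]
finger_gap: 0.147
grip_force: 30.0
```

move_arm --rows '[[[0,0,0.3],[0,0,0]],[[0,0,0.3],[0,0,0]]]'

```text
t: 8.0
ee_pos: [0.4877, -0.0347, 0.2228]
tool_rot: [0.022, 1.0, 0.0, -0.0]
ft_force: [2.5, 3.8, -4.7]
finger_gap: 0.146
grip_force: 30.0
```

move_arm --rows '[[[0,0,0.3],[0,0,0]],[[0,0,0.3],[0,0,0]]]'

```text
t: 8.2
ee_pos: [0.4877, -0.0347, 0.2229]
tool_rot: [0.022, 1.0, 0.0, -0.0]
ft_force: [4.3, 4.5, -6.1]
finger_gap: 0.147
grip_force: 30.0
```

move_arm --rows '[[[0,0,0.2],[0,0,0]],[[0,0,0.2],[0,0,0]]]'

```text
t: 8.4
ee_pos: [0.4877, -0.0347, 0.223]
tool_rot: [0.022, 1.0, 0.0, -0.0]
ft_force: [3.6, 4.8, -8.1]
finger_gap: 0.142
grip_force: 30.0
```

move_arm --rows '[[[0,0,0.2],[0,0,0]],[[0,0,0.2],[0,0,0]],[[0,0,0.2],[0,0,0]]]'

```text
t: 8.7
ee_pos: [0.4877, -0.0347, 0.223]
tool_rot: [0.022, 1.0, 0.0, -0.0]
ft_force: [3.5, 5.6, -8.7]
finger_gap: 0.147
grip_force: 30.0
```

The stop is felt: the force climbs at constant height, about 5 N net. I'll lower onto the tooth, release and rise.

move_arm --rows '[[[0,0,-1.5],[0,0,0]],[[0,0,-3],[0,0,0]],[[0,0,-4.5],[0,0,0]],[[0,0,-5],[0,0,0]],[[0,0,-5],[0,0,0]]]'

```text
t: 9.2
ee_pos: [0.4877, -0.0347, 0.2186]
tool_rot: [0.022, 1.0, 0.0, 0.0]
ft_force: [1.7, 4.7, -4.6]
finger_gap: 0.147
grip_force: 30.0
```

move_arm --rows '[[[0,0,0],[0,0,0]],[[0,0,0],[0,0,0]],[[0,0,0],[0,0,0]],[[0,0,20],[0,0,0]],[[0,0,45],[0,0,0]],[[0,-20,70],[0,0,-8]],[[0,-60,90],[0,0,-16]],[[0,-100,100],[0,0,-24]]]' --hand 0.6

```text
t: 10.0
ee_pos: [0.4877, -0.1359, 0.3209]
tool_rot: [0.232, 0.973, -0.0, 0.001]
ft_force: [1.0, 0.3, -0.6]
finger_gap: 0.597
grip_force: 0.0
```

move_arm --rows '[[[0,-40,0],[0,0,-8]],[[0,-80,0],[0,0,-16]],[[0,-120,0],[0,0,-24]],[[0,-150,0],[0,0,-32]],[[0,-150,0],[0,0,-40]],[[0,-150,0],[0,0,-40]]]' --hand 0.95

```text
t: 10.6
ee_pos: [0.4875, -0.2857, 0.3183]
tool_rot: [0.55, 0.835, -0.0, -0.0]
ft_force: [0.0, -0.4, -0.4]
finger_gap: 0.948
grip_force: 0.0
```

Run:
```python
from h import *
for n in("wrist","top"):
    f=grab_frame(n);P=cloud(f)
    if n=="wrist": save(f,"w2.png")
    hsv=cv2.cvtColor(f["image"],cv2.COLOR_RGB2HSV)
    red=((hsv[...,0]<8)|(hsv[...,0]>172))&(hsv[...,1]>120)&(hsv[...,2]>40)
    m=red&(np.hypot(P[...,0]-.50,P[...,1]+.37)<.05)
    q=P[m];print(n,len(q)); 
    if len(q)<30: continue
    t=q[q[:,2]>.104];c,r=cv2.minEnclosingCircle(t[:,:2].astype(np.float32)*1000);print("top",len(t),c,r,np.percentile(t[:,2],[50,95]))
    s=q[(q[:,2]>.015)&(q[:,2]<.1)]
    if len(s)>30:
        A=np.c_[2*s[:,:2],np.ones(len(s))];x=np.linalg.lstsq(A,(s[:,:2]**2).sum(1),rcond=None)[0];print("side fit",len(s),x[:2],np.sqrt(x[2]+x[0]**2+x[1]**2))
        # fixed radius
        from scipy.optimize import least_squares
        print(least_squares(lambda c:np.hypot(s[:,0]-c[0],s[:,1]-c[1])-.028,x[:2],loss="soft_l1",f_scale=.002).x)
    if n=="top":
        m=(hsv[...,0]>18)&(hsv[...,0]<35)&(hsv[...,1]>110)&(hsv[...,2]>100)
        k=m&(np.hypot(P[...,0]-.484,P[...,1]+.131)<.045)&(P[...,2]>.085)
        q=P[k];print("plate",len(q),np.median(q,0),q.min(0),q.max(0))
        k=(np.hypot(P[...,0]-.484,P[...,1]+.131)<.045)&(abs(P[...,2]-.1)<.009);c,r=cv2.minEnclosingCircle(P[m&k][:,:2].astype(np.float32)*1000);print(c,r)
        # bar
        k=(P[...,2]>.2)&(np.hypot(P[...,0]-.4875,P[...,1]+.035)<.05);print("bar",np.median(P[k],0),k.sum())
s=ctrl.sense();print(s["ee_pos"],R.from_quat(s["tool_rot"]).as_matrix()[:,1],s["t"],s["joints"])
```

```text
wrist 2611
top 637 (499.96258544921875, -368.1175231933594) 28.353702545166016 [0.10870725 0.11401053]
side fit 1486 [ 0.49682305 -0.35948339] 0.01913865403076934
[ 0.49948045 -0.36775868]
top 131
top 15 (503.38873291015625, -346.19549560546875) 7.4366559982299805 [0.10601663 0.1080212 ]
side fit 79 [ 0.49670128 -0.35205441] 0.011813124906906083
[ 0.49916209 -0.37080703]
plate 693 [ 0.48715094 -0.12657485  0.09871676] [ 0.44212608 -0.15858219  0.09179919] [ 0.52495699 -0.09017266  0.10388553]
(483.74578857421875, -131.15631103515625) 44.79794692993164
bar [ 0.48681901 -0.03679996  0.22621613] 288
[ 0.48767218 -0.28469488  0.31868057] [ 9.15764662e-01  4.01715177e-01 -1.06796803e-05] 10.7 [-5.73539462e-01 -1.33923452e-01  1.55209241e+00 -8.60986419e-05
  1.72331427e+00 -9.86941572e-01]
```

View pics/w2.png

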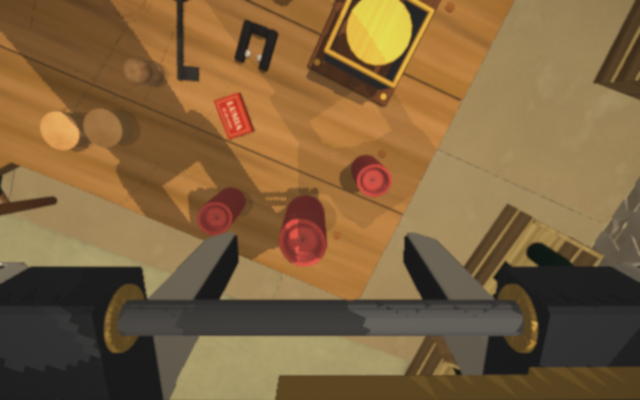

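Wrist view: candle B at (303,238) between the fingers, the plate raised at (378,28), and the small candles at (220,210) and (372,175). The candle measures (0.4997,-0.368), radius 28.3 mm, top 0.114, which fits. Now the grasp.

move_arm --rows '[[[6,-40,-20],[0,0,0]],[[12,-83,-40],[0,0,0]],[[12,-83,-85],[0,0,0]],[[12,-83,-130],[0,0,0]],[[12,-83,-175],[0,0,0]],[[12,-83,-210],[0,0,0]],[[12,-83,-231],[0,0,0]],[[12,-83,-231],[0,0,0]]]'

```text
t: 11.5
ee_pos: [0.4988, -0.3663, 0.0845]
tool_rot: [0.547, 0.837, 0.0, -0.002]
ft_force: [0.2, 0.1, 0.6]
finger_gap: 0.952
grip_force: 0.0
```

move_arm --rows '[[[0,0,0],[0,0,0]],[[0,0,0],[0,0,0]],[[0,0,0],[0,0,0]],[[0,0,0],[0,0,0]],[[0,0,0],[0,0,0]]]' --hand 0.3

```text
t: 12.0
ee_pos: [0.4999, -0.368, 0.0883]
tool_rot: [0.549, 0.836, -0.0, 0.001]
ft_force: [0.2, -0.1, 4.1]
finger_gap: 0.61
grip_force: 30.0
```

move_arm --rows '[[[0,0,10],[0,0,0]],[[0,0,35],[0,0,0]],[[0,0,65],[0,0,0]],[[0,0,95],[0,0,0]],[[0,0,120],[0,0,0]],[[0,0,130],[0,0,0]],[[0,40,130],[0,0,0]],[[0,80,130],[0,0,0]]]'

```text
t: 12.8
ee_pos: [0.4993, -0.2873, 0.2169]
tool_rot: [0.549, 0.836, 0.0, -0.0]
ft_force: [0.6, 0.4, -1.8]
finger_gap: 0.609
grip_force: 29.9
```

Run:
```python
from h import *
f=grab_frame("wrist");save(f,"w3.png");P=cloud(f);hsv=cv2.cvtColor(f["image"],cv2.COLOR_RGB2HSV)
m=(hsv[...,0]>18)&(hsv[...,0]<35)&(hsv[...,1]>110)&(hsv[...,2]>100)
k=m&(np.hypot(P[...,0]-.484,P[...,1]+.130)<.037)&(P[...,2]>.094)
k=cv2.morphologyEx(k.astype(np.uint8),cv2.MORPH_OPEN,np.ones((5,5)))>0
q=P[k];print(len(q),np.median(q,0),q.min(0),q.max(0),cv2.minEnclosingCircle(q[:,:2].astype(np.float32)*1000))
b=(np.hypot(P[...,0]-.484,P[...,1]+.130)<.065)&(abs(P[...,2]-.095)<.008)
print(cv2.minAreaRect(P[b][:,:2].astype(np.float32)*1000))
red=((hsv[...,0]<8)|(hsv[...,0]>172))&(hsv[...,1]>120)
s=ctrl.sense();e=s["ee_pos"];print(e,s["tool_rot"])
c=P[red&(np.hypot(P[...,0]-e[0],P[...,1]-e[1])<.05)];print("candle z",np.percentile(c[:,2],[1,99]),cv2.minEnclosingCircle(c[c[:,2]>np.percentile(c[:,2],97)-.006][:,:2].astype(np.float32)*1000))
```

```text
2852 [ 0.49146347 -0.14453407  0.10005578] [ 0.45727903 -0.16136561  0.09712025] [ 0.51703506 -0.12095622  0.10312343] ((486.9552307128906, -134.2069091796875), 32.062007904052734)
((483.5303649902344, -141.92617797851562), (58.03264236450195, 84.12638092041016), 87.47188568115234)
[ 0.49940517 -0.28247642  0.2171136 ] [ 0.54849115  0.83615543  0.0009043  -0.00085514]
candle z [0.03285095 0.24295266] ((489.197998046875, -280.44073486328125), 39.62599563598633)
```

View pics/w3.png

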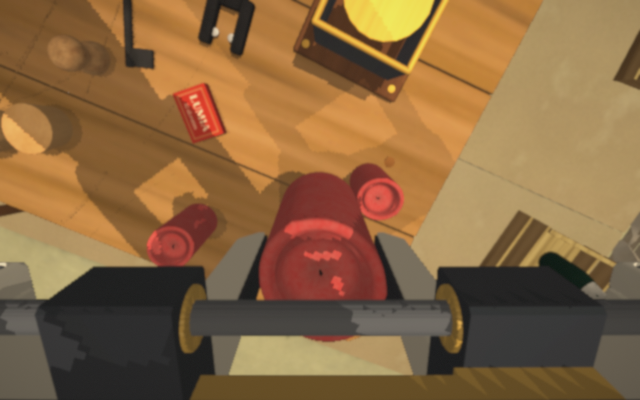

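The candle is held upright at (322,270). The plate is at (385,10), and the sleeve's near edge puts its middle at (0.4837,-0.129). I'll carry it there.

move_arm --rows '[[[-4,35,0],[0,0,0]],[[-8,75,0],[0,0,0]],[[-12,115,0],[0,0,0]],[[-16,145,0],[0,0,0]],[[-16,159,0],[0,0,0]],[[-16,159,-10],[0,0,0]],[[-16,159,-20],[0,0,0]],[[-16,159,-25],[0,0,0]]]'

```text
t: 13.65
ee_pos: [0.4834, -0.1296, 0.1906]
tool_rot: [0.549, 0.836, -0.0, -0.001]
ft_force: [0.1, 0.4, -2.7]
finger_gap: 0.607
grip_force: 29.9
```

move_arm --rows '[[[0,0,0],[0,0,0]],[[0,0,-1],[0,0,0]],[[0,0,-2],[0,0,0]],[[0,0,-3],[0,0,0]],[[0,0,-3],[0,0,0]]]'

```text
t: 14.15
ee_pos: [0.4837, -0.1289, 0.1896]
tool_rot: [0.549, 0.836, 0.0, 0.0]
ft_force: [0.3, 0.1, -1.8]
finger_gap: 0.611
grip_force: 29.9
```

Run:
```python
from h import *
f=grab_frame("side");save(f,"s4.png",(230,150,400,310),4)
P=cloud(f)
s=ctrl.sense();print(s["ee_pos"],s["ft_force"])
```

```text
[ 0.48370202 -0.12889532  0.18960237] [-0.44538595  0.09823935 -1.9192629 ]
```

View pics/s4.png

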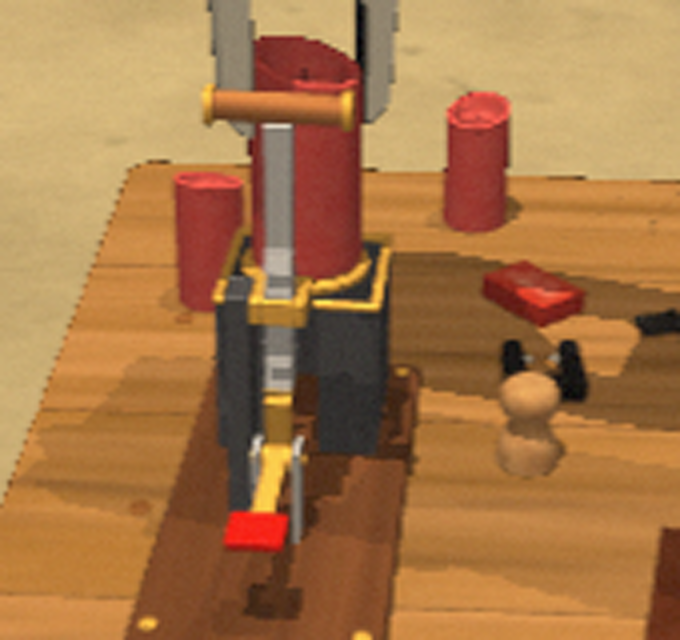

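The side crop shows the candle just above the plate at (305,270) and centred. I'll feel it down the last millimetres.

move_arm --rows '[[[0,0,-0.7],[0,0,0]],[[0,0,-1.4],[0,0,0]],[[0,0,-1.4],[0,0,0]]]'

```text
t: 14.5
ee_pos: [0.4837, -0.1288, 0.1881]
tool_rot: [0.549, 0.836, 0.0, 0.0]
ft_force: [-0.1, -0.5, -1.2]
finger_gap: 0.606
grip_force: 29.9
```

move_arm --rows '[[[0,0,-0.6],[0,0,0]],[[0,0,-0.6],[0,0,0]]]'

```text
t: 14.7
ee_pos: [0.4838, -0.1289, 0.1879]
tool_rot: [0.549, 0.836, 0.0, 0.0]
ft_force: [-0.4, -0.5, 2.6]
finger_gap: 0.606
grip_force: 30.0
```

Contact. Now I'll release and rise.

move_arm --rows '[[[0,0,0],[0,0,0]],[[0,0,0],[0,0,0]],[[0,0,0],[0,0,0]],[[0,0,0],[0,0,0]],[[0,0,10],[0,0,0]],[[0,0,30],[0,0,0]],[[0,0,60],[0,0,0]],[[0,0,90],[0,0,0]]]' --hand 0.85

```text
t: 15.5
ee_pos: [0.4835, -0.1288, 0.2792]
tool_rot: [0.549, 0.836, -0.0, -0.0]
ft_force: [0.2, 0.4, -0.2]
finger_gap: 0.851
grip_force: 0.0
```

Run:
```python
from h import *
f=grab_frame("side");save(f,"s5.png",(230,120,400,310),3.1)
s=ctrl.sense();print(s["ee_pos"],s["ft_force"],R.from_quat(s["tool_rot"]).as_matrix()[:,1],s["joints"])
```

```text
[ 0.48439684 -0.12906536  0.28467487] [-0.74016549 -0.02397785  4.43465256] [0.91748183 0.39775293 0.00443803] [-3.11290833e-01 -2.79088061e-01  1.72977067e+00  8.50821367e-06
  1.68501244e+00 -7.20351892e-01]
```

View pics/s5.png

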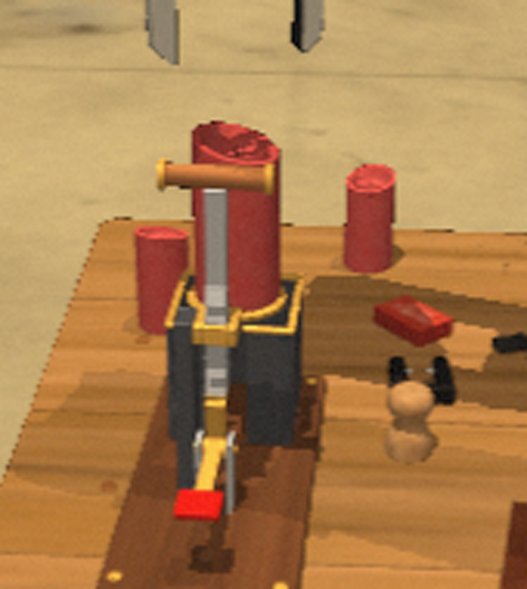

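The candle stands upright on the plate (235,300) and the rail is still up. Next I'll close the hand, turn the tool so its body clears the rail, and move over the pad.

move_arm --rows '[[[1,20,10],[0,0,-6]],[[3,60,15],[0,0,-13]],[[5,100,15],[0,0,-20]],[[7,140,15],[0,0,-26]],[[8,170,15],[0,0,-26]],[[8,180.5,15],[0,0,-26]],[[8,180.5,15],[0,0,-26]],[[8,180.5,-30],[0,0,-26]]]' --hand 0.0

```text
t: 16.35
ee_pos: [0.4935, 0.0511, 0.2524]
tool_rot: [0.723, 0.691, 0.003, 0.003]
ft_force: [1.2, 0.9, -0.6]
finger_gap: 0.214
grip_force: 0.0
```

move_arm --rows '[[[0,0,-40],[0,0,0]],[[0,0,-80],[0,0,0]],[[0,0,-120],[0,0,0]],[[0,0,-145],[0,0,0]],[[0,0,-160],[0,0,0]],[[0,0,-165],[0,0,0]],[[0,0,-165],[0,0,0]],[[0,0,-165],[0,0,0]]]'

```text
t: 17.15
ee_pos: [0.4924, 0.0514, 0.084]
tool_rot: [0.723, 0.691, 0.001, 0.001]
ft_force: [0.0, 0.1, 1.0]
finger_gap: 0.005
grip_force: 0.0
```

Run:
```python
from h import *
f=grab_frame("side");save(f,"s6.png",(230,100,400,310),2.8)
s=ctrl.sense();print(s["ee_pos"],s["ft_force"],f["xyz"])
P=cloud(f);hsv=cv2.cvtColor(f["image"],cv2.COLOR_RGB2HSV)
red=((hsv[...,0]<8)|(hsv[...,0]>172))&(hsv[...,1]>140)
q=P[red&(np.hypot(P[...,0]-.4915,P[...,1]-.0515)<.03)&(P[...,2]>.052)];print(len(q),q.min(0),q.max(0))
```

```text
[0.49244032 0.05154596 0.0840163 ] [ 0.01104186  0.44635973 -0.46066028] [0.41693283 0.76015778 0.5443934 ]
134 [0.47867218 0.04072037 0.05376303] [0.50488798 0.0659635  0.06962864]
```

View pics/s6.png

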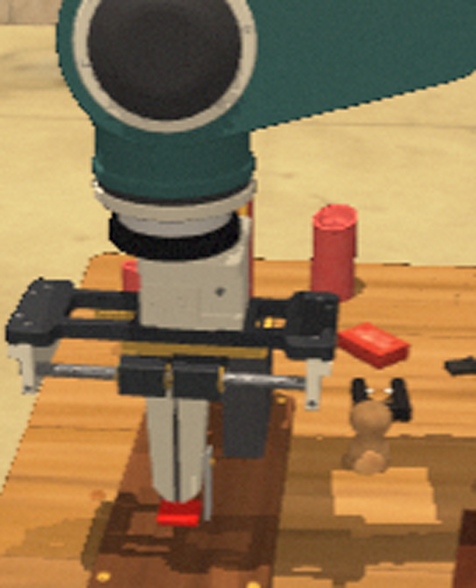

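The closed fingertips are centred above the red pad (180,513). I'll press gently.

move_arm --rows '[[[0,1,-5],[0,0,0]],[[0,1,-9],[0,0,0]],[[0,1,-11],[0,0,0]],[[0,1,-13],[0,0,0]],[[0,1,-15],[0,0,0]],[[0,1,-15],[0,0,0]]]'

```text
t: 17.8
ee_pos: [0.4919, 0.053, 0.0677]
tool_rot: [0.723, 0.691, 0.0, -0.0]
ft_force: [0.3, 2.5, 2.6]
finger_gap: 0.003
grip_force: 1.7
```

move_arm --rows '[[[0,0,-1.5],[0,0,0]],[[0,0,-3],[0,0,0]],[[0,0,-4.5],[0,0,0]],[[0,0,-6],[0,0,0]],[[0,0,-7],[0,0,0]],[[0,0,-8],[0,0,0]],[[0,0,-8],[0,0,0]]]'

```text
t: 18.5
ee_pos: [0.4919, 0.0528, 0.0596]
tool_rot: [0.723, 0.691, 0.0, 0.0]
ft_force: [-0.3, 4.1, 4.8]
finger_gap: 0.004
grip_force: 3.2
```

The pad is down about 13 mm at 4.8 N. I'll hold it there.

move_arm --rows '[[[0,0,0],[0,0,0]],[[0,0,0],[0,0,0]],[[0,0,0],[0,0,0]],[[0,0,0],[0,0,0]],[[0,0,0],[0,0,0]],[[0,0,0],[0,0,0]],[[0,0,0],[0,0,0]],[[0,0,0],[0,0,0]]]'

```text
t: 19.3
ee_pos: [0.4919, 0.0528, 0.0597]
tool_rot: [0.723, 0.691, 0.0, 0.0]
ft_force: [0.3, 4.7, 5.1]
finger_gap: 0.006
grip_force: 3.2
```

move_arm --rows '[[[0,0,0],[0,0,0]],[[0,0,0],[0,0,0]],[[0,0,0],[0,0,0]],[[0,0,0],[0,0,0]],[[0,0,0],[0,0,0]],[[0,0,0],[0,0,0]],[[0,0,0],[0,0,0]],[[0,0,0],[0,0,0]]]'

```text
t: 20.1
ee_pos: [0.4919, 0.0528, 0.0597]
tool_rot: [0.723, 0.691, 0.0, 0.0]
ft_force: [0.9, 4.3, 5.7]
finger_gap: 0.008
grip_force: 3.2
```

move_arm --rows '[[[0,0,0],[0,0,0]],[[0,0,0],[0,0,0]],[[0,0,0],[0,0,0]],[[0,0,0],[0,0,0]],[[0,0,0],[0,0,0]],[[0,0,0],[0,0,0]],[[0,0,0],[0,0,0]],[[0,0,0],[0,0,0]]]'

```text
t: 20.9
ee_pos: [0.4919, 0.0528, 0.0597]
tool_rot: [0.723, 0.691, 0.0, 0.0]
ft_force: [0.1, 4.3, 5.0]
finger_gap: 0.0
grip_force: 3.2
```

Run:
```python
from h import *
f=grab_frame("top");P=cloud(f);hsv=cv2.cvtColor(f["image"],cv2.COLOR_RGB2HSV)
red=((hsv[...,0]<8)|(hsv[...,0]>172))&(hsv[...,1]>120)
m=red&(np.hypot(P[...,0]-.484,P[...,1]+.129)<.06)
q=P[m];print(len(q),np.percentile(q,[2,50,98],axis=0) if len(q) else 0)
k=(np.hypot(P[...,0]-.4875,P[...,1]+.035)<.035);print("bar zone z",np.nanpercentile(P[k][:,2],[50,90,98]))
print(ctrl.sense()["ft_force"])
```

```text
788 [[ 0.45540893 -0.16552931  0.0081448 ]
 [ 0.47944226 -0.13314035  0.12764686]
 [ 0.50896118 -0.10435225  0.1423911 ]]
bar zone z [0.33920276 0.40230107 0.4072923 ]
[0.14077108 4.34677968 5.59894524]
```

The candle top is at about 0.143, so it is fully sunk (30 + 114 mm). I'll lift off and check.

move_arm --rows '[[[0,0,4],[0,0,0]],[[0,0,10],[0,0,0]],[[0,0,18],[0,0,0]],[[0,5,50],[0,0,0]],[[0,20,90],[0,0,0]],[[0,50,130],[0,0,0]],[[0,95,150],[0,0,0]],[[0,140,160],[0,0,0]]]'

```text
t: 21.75
ee_pos: [0.4919, 0.1936, 0.2223]
tool_rot: [0.723, 0.691, 0.001, 0.001]
ft_force: [0.9, -0.5, -1.0]
finger_gap: 0.007
grip_force: 0.0
```

move_arm --rows '[[[0,45,0],[0,0,0]],[[0,60,0],[0,0,0]],[[0,60,0],[0,0,0]],[[0,60,0],[0,0,0]]]'

```text
t: 22.15
ee_pos: [0.4916, 0.2519, 0.2191]
tool_rot: [0.723, 0.691, -0.001, 0.0]
ft_force: [0.1, 0.8, -0.6]
finger_gap: 0.004
grip_force: 0.0
```

Run:
```python
from h import *
f=grab_frame("top");save(f,"t7.png",(160,110,460,310),2.6);P=cloud(f)
k=(np.hypot(P[...,0]-.4875,P[...,1]+.035)<.035);print("bar top z",np.nanpercentile(P[k][:,2],[90,97]))
k=(np.hypot(P[...,0]-.484,P[...,1]+.129)<.05)&(P[...,2]>.125)&(P[...,1]<-.08);q=P[k];print("candle",cv2.minEnclosingCircle(q[:,:2].astype(np.float32)*1000),np.percentile(q[:,2],95))
print(ctrl.sense()["t"],ctrl.sense()["ft_force"])
```

```text
bar top z [0.15719922 0.15887889]
candle ((484.233642578125, -132.2798309326172), 28.61188507080078) 0.1423633167823745
22.2 [-0.38202601 -0.13111104 -0.34383937]
```

View pics/t7.png

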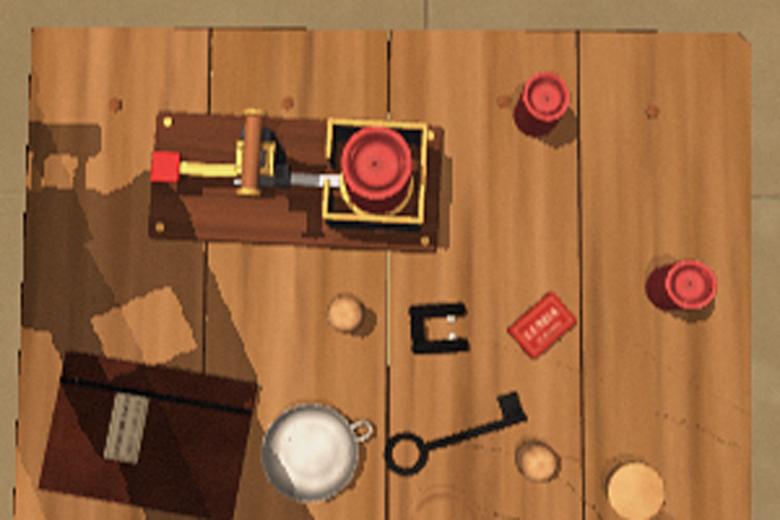

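The candle (376,165) is upright in the sleeve, the bar top is at 0.159 (rail at 0), and everything else is where it was.

```bash
python3 -c "
from cell import ctrl
print(ctrl.sign_off())"
```

```text
the job is handed in; nothing more can be done
None
```

The job is handed in after about 22 s: the rail was raised to its top stop (about 5 N on it) and held by the pawl, the candle was stood on the plate and sunk fully into the sleeve (rail at 0), and the things around it are where they were.

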